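# Throw the seesaw diverter and feed the stand-offs down the other chute

## Task

The four brass stand-offs waiting in the feeder's magazine are for the chute that the seesaw gate does not serve now: with a fingertip press the raised red pad down to rock the seesaw over its pivot to its other stop, then push the orange slide gate in by its tab, fully home, so that all four roll down into that other chute by themselves. Leave the slide gate open and the seesaw as you set it. Do not pick up anything, do not touch the stand-offs, and leave the tape, glue, screwdriver and bowl where they are.

Things in the scene. Friction and masses are not known exactly. Their poses are not given: they have to be found in the camera images.
- feeder: Bench-top gravity feeder, fixed. Origin: on the bench, straight below the magazine. x to the far side, y along the two chutes (robot's left), z up; yaw varies. Grey base plate, 8 mm thick, x -100..70, |y| < 250. Red seesaw gate plate runs between two clear cheeks (|x| < 28, |y| < 70, z 72..142); slide rails above them (|x| < 31, y -60..90, z to 152). Its robot side is -x.
- magazine (a point): Middle of the open top of the upright magazine, 264 mm above the bench, on the feeder's z axis. The magazine is 36 mm along y, 49 mm along x, slotted on the x faces, from z = 150 up; two posts behind it reach x = 35. It holds four barrels one above the other.
- stop_left (a point): Middle of the inner top edge of the blue end stop of the +y chute (feeder y = 222, z = 66 mm). The aluminium chute, 45 mm wide inside, slopes down and outwards from the seesaw: floor z = 75 at y = 55 to z = 33 at the stop, which holds the parts in a row. Side walls 23 mm high.
- stop_right (a point): The same for the yellow end stop of the -y chute (feeder y = -222 mm).
- gate (a joint): Tilt in rad of the seesaw gate about the feeder's x axis; pivot at z = 100 mm; stops at -0.42 and 0.42; rests on one of them. Positive: +y end up, feeds the -y (yellow) chute; negative: -y end up, feeds the +y (blue) chute. A dark weight over the shaft on the far side (x 54..76, to z = 180) tips it: pressed past level it falls to the other stop and stays. About 1 N at a pad.
- pad_left (a point): Middle of the top of the red thumb pad (26 mm along x, 32 mm along y) at the +y end of the seesaw's rocker bar. The bar, 180 mm long, 10 mm wide, sits on the gate's shaft at the robot side, at feeder x = -90 mm; pads are 85 mm from the pivot. Pad top at z = 106 mm when level, 140 raised, 71 lowered.
- pad_right (a point): The same red pad at the -y end of the rocker bar.
- slide (a joint): Travel in m of the slide gate under the magazine: 0 to 0.003 (shut) at the start, 0.033 fully home (hard stop), its window then under the magazine so that the barrels drop on to the seesaw. Moves towards feeder -y, needs about 2 N, stays where it is left. The barrels drop somewhere past 0.02.
- slide_tab (a point): Point on the outer (+y) face of the slide gate's upright orange tab, to be pushed towards feeder -y. Tab 44 mm wide along x, 5 mm thick, z = 145 to 193 mm; this point: z = 176, feeder x = 0, y = 104 mm when shut (travel 0), 71 mm when home. The steel blade runs inwards from the tab's foot.
- tape_roll: Roll of white tape lying flat, 90 mm across, 25 mm high; origin under its centre. Bystander.
- glue: White glue bottle with orange cap, 54 mm across, 150 mm high; origin under its centre. Bystander.
- screwdriver: Screwdriver with a green handle, 170 mm long, lying on the bench along its own x axis. Bystander.
- pin_cup: Small white bowl, 64 mm across, 45 mm high; origin under its centre. Bystander.
- standoff1: Brass stand-off barrel, 25 mm diameter, 38 mm long, about 60 g, polished and slippery; origin at its centre, x axis along the barrel. At the start number 1 from the bottom in the magazine, centre 160 mm above the bench.
- standoff2: Brass stand-off barrel, 25 mm diameter, 38 mm long, about 60 g, polished and slippery; origin at its centre, x axis along the barrel. At the start number 2 from the bottom in the magazine, centre 186 mm above the bench.
- standoff3: Brass stand-off barrel, 25 mm diameter, 38 mm long, about 60 g, polished and slippery; origin at its centre, x axis along the barrel. At the start number 3 from the bottom in the magazine, centre 210 mm above the bench.
- standoff4: Brass stand-off barrel, 25 mm diameter, 38 mm long, about 60 g, polished and slippery; origin at its centre, x axis along the barrel. At the start number 4 from the bottom in the magazine, centre 236 mm above the bench.
Mind the look-alikes: they are no part of the job. What is shaped like the standoff4 but blue or purple is not meant.

How it is judged (in metres and radians):
On the way, in this order (a step that is already met when the one before it is completed fails the run):
1. the seesaw gate is rocked over to its other stop while the slide gate is still shut (distance of pad_left from where it was at the start of the episode above 0.06 m and value of joint slide below 0.012 m and (value of joint gate above 0.38 rad or value of joint gate below -0.38 rad)), for 0.2 s.
2. the slide gate is pushed home (value of joint slide above 0.027 m), for 0.1 s.
At the end, for the whole second after the job is handed in: The seesaw lies at the stop opposite to the one where it started (within 0.04 rad), the slide gate is home (at least 27 of 33 mm), and all four barrels lie at rest in the chute that the seesaw now feeds (110 to 225 mm from the feeder's middle, within the chute's width) (distance of pad_left from where it was at the start of the episode above 0.06 m and ((value of joint gate below -0.38 rad and y of each of standoff1, standoff2, standoff3, standoff4 in the frame of feeder above 0.11 m) or (value of joint gate above 0.38 rad and y of each of standoff1, standoff2, standoff3, standoff4 in the frame of feeder below -0.11 m)) and value of joint slide above 0.027 m and x of standoff1 in the frame of feeder between -0.022 and 0.022 m and z of standoff1 in the frame of feeder between 0.03 and 0.095 m and y of standoff1 in the frame of feeder between -0.225 and 0.225 m and linear speed of each of standoff1, standoff2, standoff3, standoff4 below 0.03 m/s and x of standoff2 in the frame of feeder between -0.022 and 0.022 m and z of standoff2 in the frame of feeder between 0.03 and 0.095 m and y of standoff2 in the frame of feeder between -0.225 and 0.225 m and x of standoff3 in the frame of feeder between -0.022 and 0.022 m and z of standoff3 in the frame of feeder between 0.03 and 0.095 m and y of standoff3 in the frame of feeder between -0.225 and 0.225 m and x of standoff4 in the frame of feeder between -0.022 and 0.022 m and z of standoff4 in the frame of feeder between 0.03 and 0.095 m and y of standoff4 in the frame of feeder between -0.225 and 0.225 m); the robot touches nothing.
It fails at once if a stand-off barrel is touched by the robot (they must run by themselves) (contact force between any of the fingers, the arm and standoff1 above 0.3 N or contact force between any of the fingers, the arm and standoff2 above 0.3 N or contact force between any of the fingers, the arm and standoff3 above 0.3 N or contact force between any of the fingers, the arm and standoff4 above 0.3 N).
It fails at once if a stand-off barrel is lifted (height (world z) of any of standoff1, standoff2, standoff3, standoff4 above 0.27 m).
It fails at once if a bystander (tape roll, glue bottle, screwdriver, pin bowl) is shifted by more than 20 mm or lifted (distance of any of tape_roll, glue, screwdriver, pin_cup from where it was at the start of the episode above 0.02 m or height (world z) of any of tape_roll, glue, screwdriver, pin_cup above 0.03 m).
It also fails if it takes over 48 s, if anything falls off the work surface, if the arm or the gripper's body presses on something with over 40 N, if the wrist force passes 120 N, or if a joint passes its speed limit or range.

## Robot

A 6-joint arm with a two-finger parallel gripper is mounted at the origin on the work surface. World frame = base frame: x ahead of the robot, y to its left, z up, the work surface at z = 0. Lengths are in m, angles in degrees, forces in N, time in s.
With the tool pointing down it reaches from about 0.375 to 0.9 m from the base axis. Payload 3.1 kg.
Tool frame: the origin (TCP) lies on the centre line of the jaws, within the pads' length; the fingertips stand 22 mm ahead of it and the grasp point (between the pads) lies 3 mm ahead of it; y points along the fingers, z is the direction in which the jaws open and shut, and the axes are right-handed (so a half turn about y gives the same grasp; the last joint's range is limited). The gripper opens to 87 mm and grips with 3 to 60 N. Pads are 19 mm wide; open, the fingers measure 117 mm over their backs; the gripper's body (75 mm by 190 mm) begins 51 mm behind the grasp point.
Start: joints at [-85.17, 30.224, 82.088, -0, 67.689, -10.227], TCP at [0.162, -0.604, 0.245] pointing down, gripper open.
Joint ranges: [-176.69, 176.69], [-43.24, 126.21], [12.49, 139.97], [-82, 262], [0, 151.66], [-163.58, 163.58]. Speed limits (degrees/s): [159.86, 159.86, 180, 180, 180, 180].

## Interface

Orientations are given as a 3x3 rotation matrix whose columns are the frame's x, y, z axes.
In Python, from rig import bot gives the robot as it stands.
- The arm moves only by the tool jog_arm, never from a script. Its argument "motion" is one flat list of numbers, 6 for each row, row after row: the shift along the tool's x, y, z in mm, then the turn, a rotation vector about the tool's x, y, z in degrees. A call has 1 to 20 rows; each row is the pose to reach, as a shift and turn from the pose commanded when the call began, along the tool's axes at that moment; what a row does not reach only later rows make up. A row lasts 1/8 s, in which the tool goes at most 62.5 mm and 10.7 degrees, less where a joint would pass 70% of its speed; a pose out of reach is approached as far as the arm can. A call with a gripper value outside its range is refused whole. "gripper" is the opening, from 0 (shut) to 1 (fully open), set as the call begins (left out, the last holds). The fingers move at their own pace and stop on an object; the grip force is fixed at half the most. Time passes only in rows, so rows that repeat a pose let the fingers close. It gives the time, the measured TCP pose, the force and the opening at its end, in the units of the state.
- bot.read_state(): the state, without advancing time (a new reading comes with each control period).
- bot.capture(name): name is "scene" or "top"; returns (picture, depth): 480x640x3 uint8, red, green, blue; 480x640 float32, m along the optical axis (not along the pixel's ray), 0 where there is no reading.
- bot.get_calibration(name): a dict with "mtx" (3x3 intrinsics, pixels), "pose" (4x4, takes a point from camera to world coordinates). Camera axes: x right, y up, looking along -z (the intrinsics and any distortion apply to the point x, -y, -z); pixel columns grow to the right and rows downward; lengths in m; the calibration is good to about 2 mm. A picture is of the moment at which its call begins. get_calibration takes no time and is no camera call.
- bot.hand_in(): hands the job in, once; it reports no verdict.
The state is a dict: "time_s": time; "joint_positions": joint angles; "qvel": joint speeds; "tau": joint torques, N m; "position": TCP position; "tcp_rot": TCP orientation; "force": force on the tool from outside, world axes, zero at the start; "moment": the same for the moment, N m; "opening": opening from 0.0 (shut) to 1.0 (fully open).
Only numpy, scipy, OpenCV 4.12 (cv2) and the standard library are available. Lean on these libraries where they do the work, as an engineer would, in place of code of your own. Each camera call takes 0.05 s, during which the arm holds its last target.

## Working session

There is one attempt and no reset: what is moved stays moved. The work goes in short steps, Python scripts to look and compute and a tool call to move; the robot and the scene stay as the last step left them, time stands still between calls to the robot, and variables do not carry over. Pictures are saved under pics/ and viewed, and the job is handed in when it is done.

Besides the shell and the picture viewer there is one more tool, called after "Request:" as a command line: name --argument value ..., lists and objects as JSON in quotes. jog_arm: Moves the arm, as the interface text tells. Its arguments: {"type":"object","properties":{"motion":{"type":"array","items":{"type":"number"}},"gripper":{"type":"number"}},"required":["motion"]}

```bash
mkdir -p pics; ls
python3 - <<'E'
from rig import bot
import cv2,numpy as np
s=bot.read_state();print(s['time_s'],s['position'],s['tcp_rot'],s['opening'])
for n in ('scene','top'):
    p,d=bot.capture(n);cv2.imwrite(f'pics/{n}0.png',p[:,:,::-1]);np.savez(f'pics/{n}0.npz',p=p,d=d)
    c=bot.get_calibration(n);print(n,c)
E
```

```text
pics
0.0 [ 0.1623006  -0.60283854  0.24357722] [[-9.65664721e-01 -2.30090991e-04  2.59791441e-01]
 [-2.59791324e-01  2.15200817e-03 -9.65662382e-01]
 [-3.36883090e-04 -9.99997658e-01 -2.13789402e-03]] 1.0064309821921174
scene {'mtx': array([[589.84201065,   0.        , 322.57076048],
       [  0.        , 589.84201065, 242.23921868],
       [  0.        ,   0.        ,   1.        ]]), 'pose': array([[ 0.40756778, -0.67486754,  0.61517665,  1.28257327],
       [ 0.91314796,  0.30637782, -0.26887437, -0.36620928],
       [-0.00702189,  0.67133183,  0.74112365,  1.0779139 ],
       [ 0.        ,  0.        ,  0.        ,  1.        ]])}
top {'mtx': array([[478.8989276 ,   0.        , 317.99689449],
       [  0.        , 478.8989276 , 244.00525828],
       [  0.        ,   0.        ,   1.        ]]), 'pose': array([[ 0.02079465,  0.99093382, -0.1327319 ,  0.41606617],
       [-0.99968457,  0.02247871,  0.01120169, -0.01696851],
       [ 0.01408377,  0.13245709,  0.99108868,  1.14454069],
       [ 0.        ,  0.        ,  0.        ,  1.        ]])}
```

View pics/scene0.png

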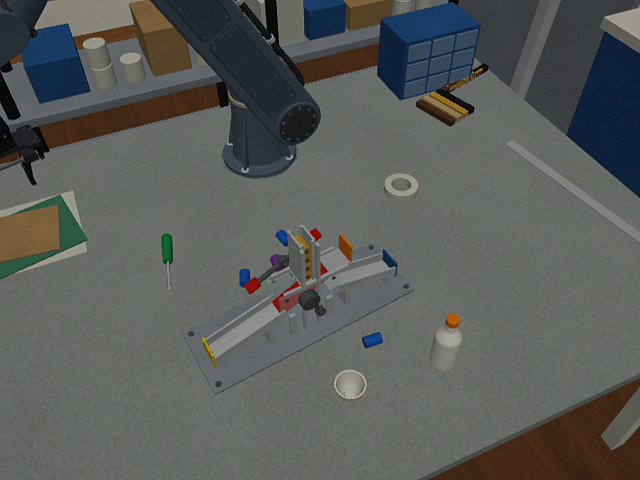

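View pics/top0.png

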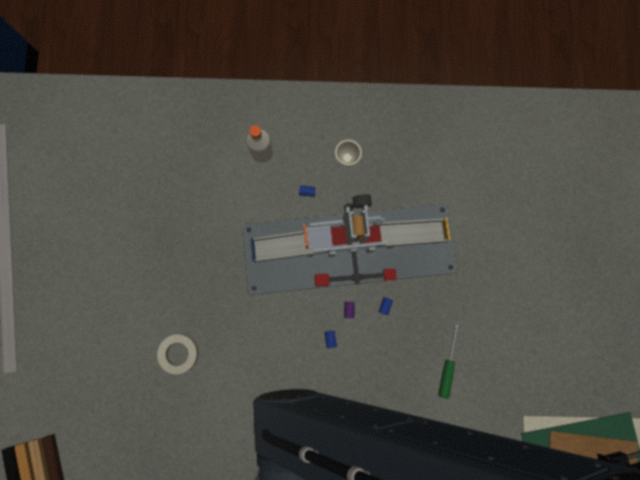

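```bash
cat > h.py <<'E'
import cv2,numpy as np
from rig import bot
def pts(n,d,c):
    K=c['mtx'];v,u=np.mgrid[:480,:640]
    P=np.stack([(u-K[0,2])/K[0,0]*d,-(v-K[1,2])/K[1,1]*d,-d],-1)
    return P@c['pose'][:3,:3].T+c['pose'][:3,3]
def blobs(p,P,d,amin=15):
    h=cv2.cvtColor(p,cv2.COLOR_RGB2HSV);H,S,V=cv2.split(h)
    rng={'red':((H<5)|(H>174))&(S>150)&(V>80),'orange':(H>=7)&(H<18)&(S>170)&(V>130),'yellow':(H>19)&(H<32)&(S>150)&(V>110),'blue':(H>100)&(H<125)&(S>140)&(V>50)}
    for k,m in rng.items():
        m=m&(d>0)
        n,l,st,ce=cv2.connectedComponentsWithStats(m.astype(np.uint8))
        for i in range(1,n):
            if st[i,4]<amin: continue
            q=P[l==i]
            if not(0.3<np.median(q[:,0])<0.95 and abs(np.median(q[:,1]))<.5): continue
            print(k,'px',ce[i].round(1),st[i].tolist(),'mean',q.mean(0).round(4),'lo',np.percentile(q,5,0).round(3),'hi',np.percentile(q,95,0).round(3))
E
python3 - <<'E'
from h import *
for n in ('scene','top'):
    z=np.load(f'pics/{n}0.npz');c=bot.get_calibration(n);P=pts(n,z['d'],c);print(n);blobs(z['p'],P,z['d'])
    p=z['p'];r=(slice(210,400),slice(170,430)) if n=='scene' else (slice(180,320),slice(230,470))
    cr=cv2.resize(p[r],None,fx=3,fy=3,interpolation=cv2.INTER_CUBIC);cv2.imwrite(f'pics/{n}0c.png',cr[:,:,::-1])
E
```

```text
scene
red px [315.4 233.8] [310, 228, 11, 13, 78] mean [ 0.4753 -0.0302  0.1405] lo [ 0.463 -0.038  0.137] hi [ 0.488 -0.024  0.147]
red px [322.9 269.5] [321, 263, 7, 12, 46] mean [ 0.5678 -0.0537  0.1325] lo [ 0.556 -0.06   0.129] hi [ 0.577 -0.049  0.141]
red px [252.  285.3] [244, 277, 17, 17, 153] mean [ 0.4974 -0.1909  0.0698] lo [ 0.486 -0.204  0.063] hi [ 0.508 -0.178  0.076]
red px [283.4 295.8] [272, 281, 28, 31, 132] mean [ 0.5682 -0.1444  0.0923] lo [ 0.557 -0.168  0.079] hi [ 0.589 -0.111  0.108]
orange px [345.3 240. ] [339, 233, 13, 15, 41] mean [0.5417 0.0095 0.1686] lo [ 0.396 -0.004 -0.001] hi [0.582 0.083 0.195]
orange px [350.5 255.3] [350, 250, 2, 11, 18] mean [0.5828 0.0016 0.1669] lo [ 0.581 -0.001  0.153] hi [0.585 0.004 0.181]
orange px [452.6 319. ] [447, 314, 13, 11, 110] mean [0.7934 0.1149 0.15  ] lo [0.784 0.104 0.147] hi [0.803 0.125 0.153]
yellow px [301.8 241. ] [296, 235, 14, 14, 72] mean [ 0.5732 -0.0993  0.2465] lo [ 0.559 -0.105  0.244] hi [ 0.591 -0.094  0.249]
yellow px [207.6 347.5] [202, 337, 13, 23, 64] mean [ 0.6048 -0.3235  0.0636] lo [ 0.5
[... 999 characters left out ...]
376  0.1402] lo [ 0.466 -0.049  0.134] hi [ 0.485 -0.026  0.145]
orange px [254.7 130.7] [250, 126, 10, 10, 78] mean [0.793  0.1137 0.1499] lo [0.783 0.105 0.147] hi [0.802 0.122 0.153]
yellow px [446.9 228. ] [445, 219, 4, 20, 27] mean [ 0.6041 -0.3235  0.0664] lo [ 0.584 -0.326  0.064] hi [ 0.623 -0.321  0.07 ]
blue px [306.7 190.4] [300, 187, 14, 8, 103] mean [6.953e-01 1.000e-04 2.320e-02] lo [ 0.687 -0.015  0.02 ] hi [0.704 0.014 0.027]
blue px [385.4 305.7] [380, 299, 12, 15, 115] mean [ 0.4249 -0.1895  0.0232] lo [ 0.41 -0.2   0.02] hi [ 0.438 -0.18   0.028]
blue px [330.2 339. ] [326, 332, 10, 15, 120] mean [ 0.3462 -0.0622  0.0233] lo [ 0.331 -0.071  0.02 ] hi [ 0.362 -0.055  0.027]
```

View pics/scene0c.png

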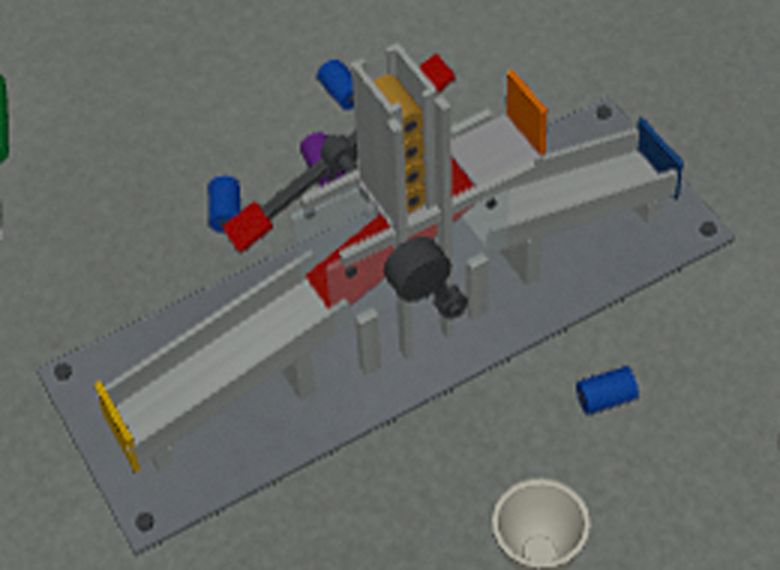

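View pics/top0c.png

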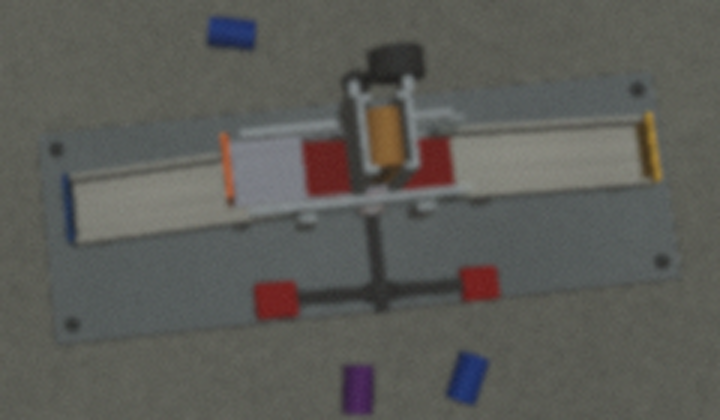

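```bash
cat >> h.py <<'E'
from scipy.spatial.transform import Rotation as Ro
YAW=np.radians(7.45);O=np.array([.5745,-.101,0]);F=Ro.from_euler('z',YAW).as_matrix()
def W(x,y,z): return O+F@np.array([x,y,z])
def plan(target,ztool):
    s=bot.read_state();R=s['tcp_rot'];p=s['position']
    z=np.array(ztool,float);y=np.array([0,0,-1.]);x=np.cross(y,z)
    Rt=np.stack([x,y,z],1)
    print('t',s['time_s'],'pos',p.round(4),'F',np.round(s['force'],2),'target',np.round(target,4),'feeder TCP',(F.T@(p-O)).round(4))
    print(' shift mm',(R.T@(target-p)*1000).round(1),'turn',np.degrees(Ro.from_matrix(R.T@Rt).as_rotvec()).round(2),'q',np.round(s['joint_positions'],1))
E
python3 - <<'E'
from h import *
for n in((-.09,.078,.14),(-.09,-.082,.071),(0,222e-3,.066),(0,-.222,.066),(0,.104,.176)): print(n,W(*n).round(4))
t=W(-.09,.080,.20);plan(t,-F[:,1])
E
```

```text
(-0.09, 0.078, 0.14) [ 0.4751 -0.0353  0.14  ]
(-0.09, -0.082, 0.071) [ 0.4959 -0.194   0.071 ]
(0, 0.222, 0.066) [0.5457 0.1191 0.066 ]
(0, -0.222, 0.066) [ 0.6033 -0.3211  0.066 ]
(0, 0.104, 0.176) [0.561  0.0021 0.176 ]
t 0.1 pos [ 0.1623 -0.6029  0.2437] F [1.61 0.22 0.  ] target [ 0.4749 -0.0333  0.2   ] feeder TCP [-0.4738 -0.4442  0.2437]
 shift mm [-449.8   44.7 -468.7] turn [ 0.11  7.61 -0.01] q [-85.2  30.3  82.1  -0.   67.7 -10.2]
```

The left red pad, top view (322,280), is at z = 140 mm, so it is the raised one. The right pad, (390,274), is at 71 mm. The seesaw now feeds yellow and must go over to blue. The blue and purple cylinders on the bench are look-alikes and not used. The feeder model matches the measured points to about 2 mm, so I'm moving above the left pad with the fingers shut.

Request:
jog_arm --motion '[-14,0,-14,0,0.3,0,-40,0,-42,0,0.8,0,-77,0,-80,0,1.4,0,-117,0,-122,0,2,0,-157,0,-164,0,2.7,0,-198,0,-206,0,3.4,0,-238,0,-248,0,4,0,-279,0,-291,0,4.7,0,-319,0,-333,0,5.4,0,-360,0,-375,0,6.1,0,-396,5,-412,0,6.7,0,-423,15,-441,0,7.2,0,-441,25,-459,0,7.5,0,-450,34,-469,0,7.6,0,-450,40,-469,0,7.6,0,-450,40,-469,0,7.6,0]' --gripper 0

```text
time_s: 2.1
position: [0.4742, -0.0341, 0.2041]
tcp_rot: [[-0.992, -0.002, 0.129], [-0.129, 0.0, -0.992], [0.002, -1.0, -0.0]]
force: [0.3, 0.3, 0.8]
opening: 0.002
```

Run:
```python
from h import *
plan(W(-.09,.080,.10),-F[:,1]);print(bot.read_state()['opening'])
for n in ('scene',):
    p,d=bot.capture(n);cv2.imwrite('pics/s1.png',cv2.resize(p[100:400,150:450],None,fx=2,fy=2)[:,:,::-1])
```

```text
t 2.1 pos [ 0.4742 -0.0341  0.2041] F [0.3  0.3  0.79] target [ 0.4749 -0.0333  0.1   ] feeder TCP [-0.0908  0.0793  0.2041]
 shift mm [ -0.9 104.1  -0.6] turn [ 0.02 -0.03  0.09] q [-17.6  22.3 105.5  -0.   52.2  65. ]
0.002373217530573905
```

View pics/s1.png

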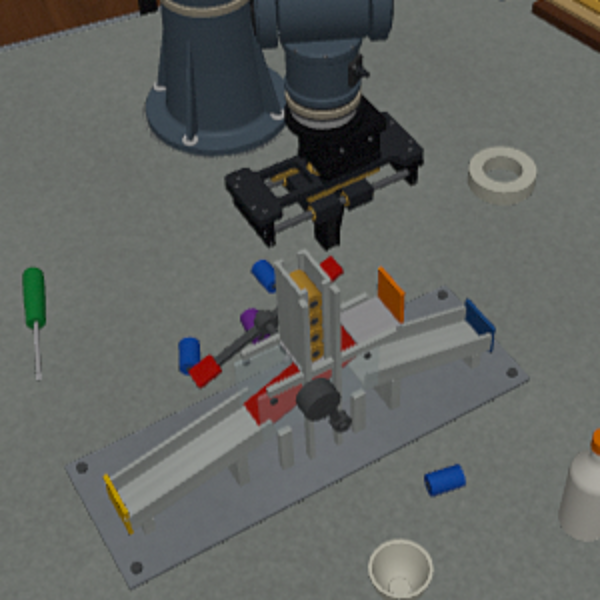

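The shut fingers stand just above the raised pad, crop (332,268). Pressing now.

Request:
jog_arm --motion '[0,10,0,0,0,0,0,25,0,0,0,0,0,35,0,0,0,0,0,42,0,0,0,0,0,48,0,0,0,0,0,54,0,0,0,0,0,60,0,0,0,0,0,66,0,0,0,0,0,72,0,0,0,0,0,78,0,0,0,0,0,84,0,0,0,0,0,90,0,0,0,0,0,96,0,0,0,0,0,102,0,0,0,0,0,106,0,0,0,0,0,106,0,0,0,0]'

```text
time_s: 4.15
position: [0.4749, -0.0337, 0.0982]
tcp_rot: [[-0.992, -0.001, 0.13], [-0.13, 0.0, -0.992], [0.001, -1.0, -0.0]]
force: [0.5, -0.1, 1.4]
opening: 0.008
```

Request:
jog_arm --motion '[0,-10,0,0,0,0,0,-30,0,0,0,0,0,-60,0,0,0,0,0,-95,0,0,0,0,0,-125,0,0,0,0,0,-150,0,0,0,0,0,-155,0,0,0,0,0,-155,0,0,0,0]'

```text
time_s: 5.15
position: [0.4748, -0.0336, 0.2537]
tcp_rot: [[-0.992, 0.0, 0.13], [-0.13, -0.0, -0.992], [-0.0, -1.0, 0.0]]
force: [0.3, 0.3, -0.5]
opening: 0.008
```

Run:
```python
from h import *
for n in ('scene','top'):
    p,d=bot.capture(n);c=bot.get_calibration(n);print(n);blobs(p,pts(n,d,c),d)
    cv2.imwrite(f'pics/{n}2.png',cv2.resize(p[100:400,150:450],None,fx=2,fy=2)[:,:,::-1])
plan(W(0,.150,.26),-F[:,0]); plan(W(0,.150,.26),F[:,0])
```

```text
scene
red px [249.3 264.5] [241, 260, 18, 10, 141] mean [ 0.4979 -0.1898  0.1398] lo [ 0.485 -0.204  0.132] hi [ 0.508 -0.176  0.145]
red px [285.1 286.4] [272, 280, 28, 17, 228] mean [ 0.5724 -0.1401  0.1268] lo [ 0.559 -0.161  0.115] hi [ 0.59  -0.114  0.137]
orange px [345.3 240. ] [339, 233, 13, 15, 42] mean [0.5427 0.0089 0.1698] lo [ 0.399 -0.004  0.   ] hi [0.582 0.081 0.194]
orange px [350.5 254.3] [350, 249, 2, 12, 21] mean [0.5824 0.0017 0.1695] lo [ 0.579 -0.001  0.152] hi [0.585 0.004 0.183]
orange px [452.7 319.8] [447, 314, 13, 14, 124] mean [0.7946 0.1144 0.1492] lo [0.783 0.105 0.143] hi [0.804 0.125 0.153]
yellow px [302. 241.] [295, 235, 15, 14, 78] mean [ 0.5733 -0.099   0.2465] lo [ 0.558 -0.105  0.244] hi [ 0.59  -0.093  0.249]
yellow px [207.7 347.6] [202, 337, 13, 23, 66] mean [ 0.6048 -0.3235  0.0631] lo [ 0.58  -0.328  0.054] hi [ 0.63  -0.319  0.068]
blue px [282. 237.] [276, 230, 12, 16, 124] mean [ 0.3493 -0.0662  0.0218] lo [ 0.33  -0.074  0.009] hi [ 0.365 -0.056  0.027]
blue px [388.8 259.7] [383, 250, 15, 23, 129] mean [0.5454 0.1197 0.0559] lo [0.524 
[... 1083 characters left out ...]
4 305.8] [380, 298, 12, 16, 121] mean [ 0.4247 -0.1895  0.0234] lo [ 0.41 -0.2   0.02] hi [ 0.438 -0.18   0.028]
blue px [330.3 336.1] [326, 332, 10, 10, 74] mean [ 0.3542 -0.0613  0.0447] lo [ 0.344 -0.07   0.019] hi [ 0.362 -0.052  0.029]
t 5.25 pos [ 0.4743 -0.0335  0.2527] F [-1.41 -0.3   0.38] target [0.5551 0.0477 0.26  ] feeder TCP [-0.0906  0.0799  0.2527]
 shift mm [-90.6  -7.4 -70.1] turn [-5.0e-02  9.0e+01  1.3e-01] q [-17.5  18.1 102.3  -0.   59.7  65. ]
t 5.25 pos [ 0.4743 -0.0335  0.2527] F [-1.41 -0.3   0.38] target [0.5551 0.0477 0.26  ] feeder TCP [-0.0906  0.0799  0.2527]
 shift mm [-90.6  -7.4 -70.1] turn [ 1.3e-01 -9.0e+01  5.0e-02] q [-17.5  18.1 102.3  -0.   59.7  65. ]
```

View pics/scene2.png

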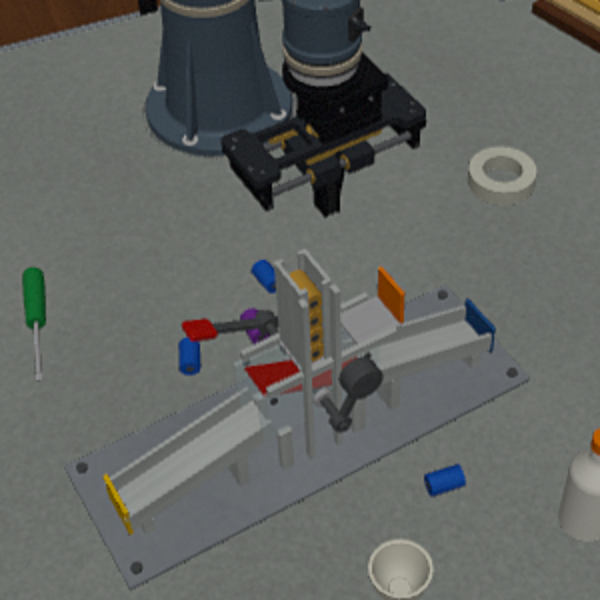

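The seesaw is over: right pad (394,272) now at z = 141 mm, left one lowered, and the slide is still shut. Next I go outside the orange tab with the jaws turned along feeder x, so the body clears the magazine.

Request:
jog_arm --motion '[-3,-7,-3,0,-4,0,-8,-7,-8,0,-12,0,-16,-7,-16,0,-21,0,-26,-7,-24,0,-30,0,-37,-7,-32,0,-39,0,-48,-7,-40,0,-48,0,-59,-7,-48,0,-57,0,-69,-7,-56,0,-66,0,-78,-7,-62,0,-75,0,-85,-7,-67,0,-83,0,-89,-7,-70,0,-88,0,-91,-7,-70,0,-90,0,-91,-7,-70,0,-90,0,-91,-7,-70,0,-90,0]'

```text
time_s: 7.0
position: [0.556, 0.0473, 0.2602]
tcp_rot: [[0.129, -0.001, 0.992], [-0.992, 0.0, 0.129], [-0.0, -1.0, -0.001]]
force: [0.2, 0.0, -0.1]
opening: 0.008
```

Run:
```python
from h import *
plan(W(0,.130,.185),F[:,0]);plan(W(0,.0785,.185),F[:,0])
```

```text
t 7.0 pos [0.556  0.0473 0.2602] F [ 0.19  0.04 -0.14] target [0.5576 0.0279 0.185 ] feeder TCP [0.0009 0.1495 0.2602]
 shift mm [19.5 75.2 -0.8] turn [ 0.04 -0.05 -0.01] q [ -6.6  24.   90.8  -0.   65.3 -14. ]
t 7.0 pos [0.556  0.0473 0.2602] F [ 0.19  0.04 -0.14] target [ 0.5643 -0.0232  0.185 ] feeder TCP [0.0009 0.1495 0.2602]
 shift mm [71.  75.2 -0.8] turn [ 0.04 -0.05 -0.01] q [ -6.6  24.   90.8  -0.   65.3 -14. ]
```

Request:
jog_arm --motion '[0,8,0,0,0,0,0,25,0,0,0,0,0,45,0,0,0,0,5,62,0,0,0,0,12,72,0,0,0,0,18,75,-1,0,0,0,20,75,-1,0,0,0,20,75,-1,0,0,0]'

```text
time_s: 8.0
position: [0.5583, 0.0273, 0.1862]
tcp_rot: [[0.129, 0.001, 0.992], [-0.992, -0.0, 0.129], [0.0, -1.0, 0.001]]
force: [-1.0, 1.2, 0.6]
opening: 0.005
```

Run:
```python
from h import *
plan(W(0,.0785,.185),F[:,0])
p,d=bot.capture('scene');cv2.imwrite('pics/s3.png',cv2.resize(p[150:350,200:450],None,fx=3,fy=3)[:,:,::-1])
```

```text
t 8.0 pos [0.5583 0.0273 0.1862] F [-0.98  1.15  0.57] target [ 0.5643 -0.0232  0.185 ] feeder TCP [0.0006 0.1293 0.1862]
 shift mm [50.8  1.2 -0.6] turn [-0.08 -0.02  0.02] q [ -8.7  29.5  95.1   0.   55.3 -16.1]
```

View pics/s3.png

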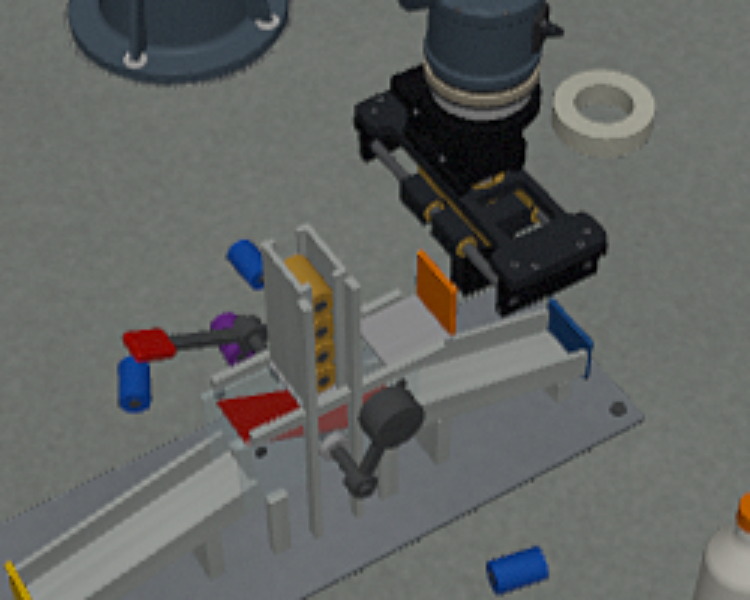

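The finger stands just outside the orange tab, crop (437,290). Pushing.

Request:
jog_arm --motion '[4,0,0,0,0,0,9,0,0,0,0,0,14,0,0,0,0,0,19,0,0,0,0,0,25,0,0,0,0,0,31,0,0,0,0,0,37,0,0,0,0,0,42,0,0,0,0,0,46,0,0,0,0,0,49,0,0,0,0,0,50,0,0,0,0,0,50,0,0,0,0,0]'

```text
time_s: 9.55
position: [0.5639, -0.0191, 0.1855]
tcp_rot: [[0.129, -0.001, 0.992], [-0.992, 0.006, 0.129], [-0.006, -1.0, -0.0]]
force: [0.2, 10.4, 2.7]
opening: 0.007
```

Run:
```python
from h import *
plan(W(0,.0785,.185),F[:,0])
for n,r in(('scene',(slice(150,350),slice(200,450))),('top',(slice(150,350),slice(200,450)))):
    p,d=bot.capture(n);cv2.imwrite(f'pics/{n}4.png',cv2.resize(p[r],None,fx=3,fy=3)[:,:,::-1])
```

```text
t 9.55 pos [ 0.5639 -0.0191  0.1855] F [ 0.24 10.43  2.74] target [ 0.5643 -0.0232  0.185 ] feeder TCP [1.000e-04 8.260e-02 1.855e-01]
 shift mm [ 4.1  0.5 -0.1] turn [ 0.   -0.06 -0.33] q [-13.4  30.   94.2   0.4  55.9 -21. ]
```

View pics/scene4.png

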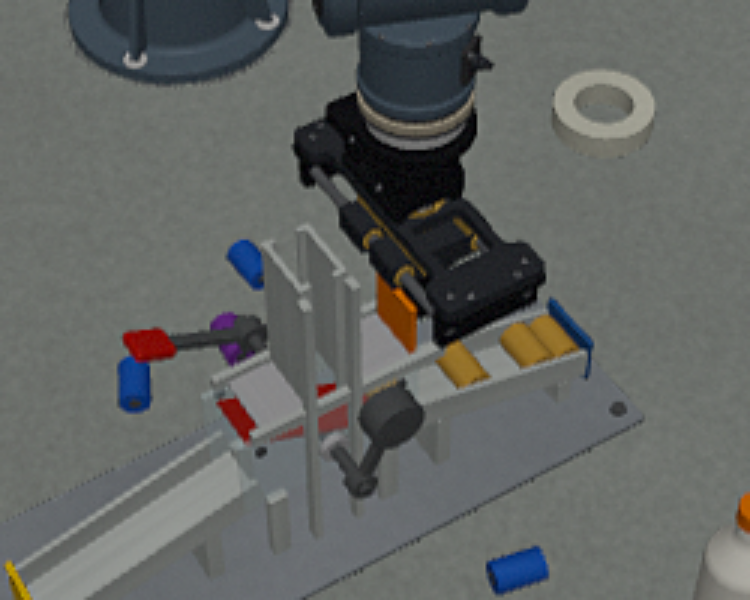

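10 N along the push direction, so the slide is at its hard stop, and the barrels are rolling down the blue chute. I back off outwards, then up.

Request:
jog_arm --motion '[-4,0,0,0,0,0,-12,0,0,0,0,0,-22,0,0,0,0,0,-30,-6,0,0,0,0,-38,-20,0,0,0,0,-44,-40,0,0,0,0,-50,-65,0,0,0,0,-60,-90,0,0,0,0,-75,-115,0,0,0,0,-95,-135,0,0,0,0,-115,-150,0,0,0,0,-130,-155,0,0,0,0,-140,-155,0,0,0,0,-140,-155,0,0,0,0,-140,-155,0,0,0,0,-140,-155,0,0,0,0,-140,-155,0,0,0,0,-140,-155,0,0,0,0]'

```text
time_s: 11.9
position: [0.5462, 0.1165, 0.3405]
tcp_rot: [[0.129, -0.0, 0.992], [-0.992, -0.0, 0.129], [0.0, -1.0, -0.0]]
force: [-0.4, -0.3, -0.0]
opening: 0.005
```

Run:
```python
from h import *
plan(W(0,.0785,.185),F[:,0])
for n,r in(('scene',(slice(200,400),slice(180,430))),('top',(slice(150,350),slice(220,470)))):
    p,d=bot.capture(n);cv2.imwrite(f'pics/{n}5.png',cv2.resize(p[r],None,fx=3,fy=3)[:,:,::-1])
    P=(pts(n,d,bot.get_calibration(n))-O)@F
    h=cv2.cvtColor(p,cv2.COLOR_RGB2HSV);H,S,V=cv2.split(h)
    for k,m in {'brass/orange':(H>8)&(H<25)&(S>110)&(V>60),'red':((H<5)|(H>174))&(S>150)&(V>80)}.items():
        m=m&(d>0)&(abs(P[...,0])<.11)&(abs(P[...,1])<.25)&(P[...,2]>.02)
        N,l,st,ce=cv2.connectedComponentsWithStats(m.astype(np.uint8))
        for i in range(1,N):
            if st[i,4]>15:q=P[l==i];print(n,k,ce[i].round(),'feeder',np.median(q,0).round(3),np.percentile(q,5,0).round(3),np.percentile(q,95,0).round(3))
```

```text
t 11.9 pos [0.5462 0.1165 0.3405] F [-0.42 -0.3  -0.02] target [ 0.5643 -0.0232  0.185 ] feeder TCP [2.000e-04 2.193e-01 3.405e-01]
 shift mm [ 1.408e+02  1.555e+02 -1.000e-01] turn [ 0.01 -0.02  0.  ] q [ 0.6 19.3 84.6 -0.  76.1 -6.9]
scene brass/orange [394. 139.] feeder [0.008 0.195 0.417] [-0.026  0.193  0.413] [0.047 0.197 0.421]
scene brass/orange [409. 130.] feeder [0.011 0.225 0.425] [0.003 0.212 0.417] [0.014 0.238 0.431]
scene brass/orange [421. 138.] feeder [0.031 0.239 0.414] [0.019 0.236 0.4  ] [0.035 0.246 0.422]
scene brass/orange [387. 141.] feeder [-0.005  0.188  0.407] [-0.005  0.183  0.399] [-0.002  0.196  0.411]
scene brass/orange [399. 152.] feeder [0.034 0.187 0.406] [0.032 0.183 0.397] [0.037 0.196 0.412]
scene brass/orange [332. 254.] feeder [0.004 0.067 0.176] [-0.018  0.065  0.153] [0.022 0.07  0.193]
scene brass/orange [370. 266.] feeder [0.001 0.167 0.069] [-0.016  0.127  0.057] [0.018 0.213 0.08 ]
scene brass/orange [209. 352.] feeder [ 0.007 -0.226  0.059] [-0.022 -0.227  0.031] [ 0.028 -0.222  0.068]
scene red [249. 265.] feeder [-0.086 -0.079  0.14 ] [-0.099 -0.091  0.132] [-0.077 -0.064  0.146]
scene red [308. 279.] feeder [-0.018  0.021  0.1  ] [-0.021  0.015  0.095] [-0.013  0.029  0.103]
scene red [279. 289.] feeder [-0.003 -0.055  0.134] [-0.019 -0.061  0.13 ] [ 0.012 -0.047  0.139]
top brass/orange [446. 229.] feeder [-0.001 -0.223  0.064] [-0.022 -0.227  0.05 ] [ 0.02  -0.222  0.069]
top brass/orange [321. 233.] feeder [0.    0.068 0.193] [-0.019  0.066  0.19 ] [0.018 0.071 0.195]
top brass/orange [274. 246.] feeder [0.001 0.172 0.068] [-0.016  0.13   0.056] [0.018 0.214 0.08 ]
top red [357. 233.] feeder [ 0.004 -0.013  0.115] [-0.012 -0.016  0.111] [ 0.017 -0.008  0.118]
top red [394. 272.] feeder [-0.091 -0.077  0.141] [-0.1   -0.089  0.135] [-0.081 -0.066  0.147]
top red [320. 281.] feeder [-0.09   0.077  0.072] [-0.099  0.066  0.065] [-0.081  0.088  0.076]
```

View pics/scene5.png

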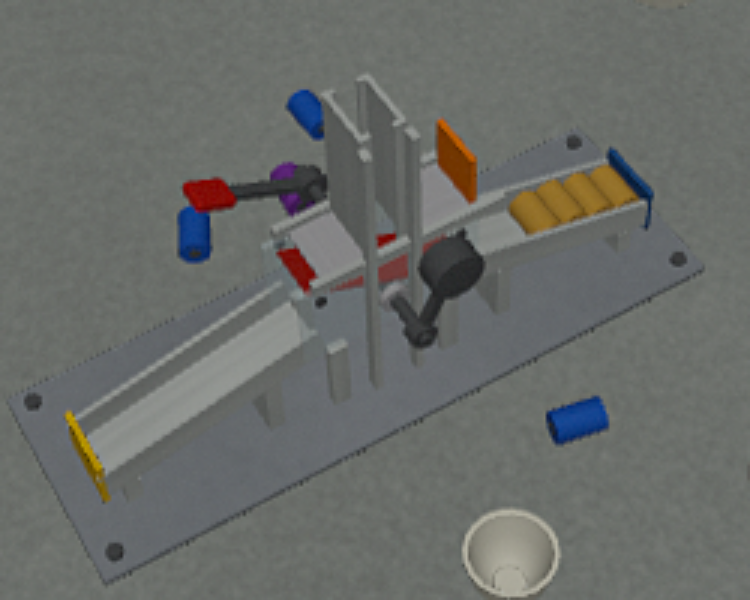

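View pics/top5.png

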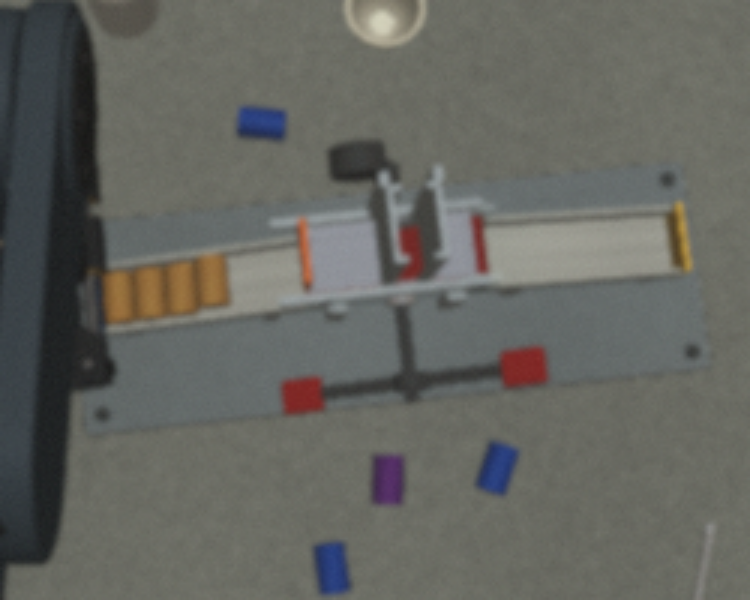

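All four barrels lie in a row in the blue chute at feeder y of about 127 to 214 mm, the tab is home and the seesaw is over. Handing in.

Run:
```python
from rig import bot
print(bot.hand_in())
```

```text
the job is handed in; nothing more can be done
None
```

I rocked the seesaw over to its other stop, pushed the slide gate home, and all four stand-offs rolled down into the blue (+y) chute. I handed the job in at about 12 s of the 48 s allowed; no verdict is reported.

Last checks, just before handing in:
- **Seesaw:** at its other stop. The +y pad, which I pressed, is down at z = 72 mm and the -y pad is up at 141 mm.
- **Slide gate:** home. The tab is at feeder y of about 67–70 mm (71 mm expected), and the push ended at about 10 N against the hard stop.
- **Stand-offs:** all four lie in one row against the blue stop, between y of about 127 and 214 mm. They looked settled, but I did not measure their speed.
- **Arm:** clear of everything, with wrist force below 1 N.
- **Bystanders:** the bowl was in view and looked unmoved. I did not re-measure it or the tape, glue and screwdriver at the end, but the arm never went near any of them.

None of the checks failed. The only disagreement was 2–4 mm between the measured points and the feeder dimensions given, and it made no difference.

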